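# Stand the beadwork sample board on its rest and stop its foot with the closed bead box

### The job

The beaded sample board is lying propped on the bead box: tip it up and over so that it stands with its foot on the table in front of the wooden rest and leans back against the cork bar. Then press both lids of the bead box fully down, and after that slide the box up against the foot of the board, square to it and lids still shut, so that the board cannot slip. Leave the other things on the table where they are.

Things in the scene. Friction and masses are not known exactly. Their poses are not given: they have to be found in the camera images.
- board: stiff beaded board 200 x 140 x 8 mm, 0.3 kg: black diamonds on one face (up at the start), stripes on the other. Origin at its centre; x along its length to the foot edge, y width, z to the diamond face. It starts with its foot on the table by the rest, sloping up 25 degrees over the box's rail; its top edge, 83 mm up, overhangs the box by 17 mm. Leaned, the diamonds look at the rest.
- board_foot (a point): middle of the board's foot edge, on the striped face (100 mm from the centre along +x, 4 mm along -z)
- board_top (a point): middle of the board's top edge, on the striped face (100 mm from the centre along -x, 4 mm along -z)
- rest: fixed wooden rest; origin at table height, middle of its base's front edge; x points backwards, away from the board. Base 130 mm deep, 170 wide, 14 high; its front face, sloped back 20 degrees, stops the board's foot. A cork bar 160 mm wide, 34 high, is centred 141 mm up, front face 51 mm behind the base's front edge, so a board with its foot at the base leans back 20 degrees.
- bead_box: loose white bead box, 60 mm in x, 150 mm in y, 0.6 kg, walls 36 mm high, with a light wooden rail 8 mm thick and 48 mm high along its +x side (the side that faces the rest). Origin at the centre of its underside. At the start its +x face is about 105 mm from the board's foot.
- box_stop (a point): middle of the box's +x face at table height, axes as the box: this face goes against the board's foot
- lid_left (a joint): press-in lid at the box's +y end (blue): 0 = standing 8 mm proud, 0.008 = fully down, flush with the walls; it stays where it is pushed, about 7 N moves it
- lid_right (a joint): press-in lid at the box's -y end (orange): as lid_left
- lid_left_top (a point): centre of the top of the blue lid, 45 x 64 mm, 36 mm above the table when fully down
- lid_right_top (a point): centre of the top of the orange lid, 45 x 64 mm, 36 mm above the table when fully down
- snips: orange-handled thread snips with two steel blades, 120 mm long, lying flat, 8 mm high; origin near the pivot. Bystander.
- wallet: black leather card wallet 100 x 75 x 8 mm, lying flat; origin at the centre of its underside. Bystander.
- bead_patch: small green, white and blue beaded patch 100 x 70 x 6 mm, lying flat; origin at the centre of its underside. Bystander.
- bead_jar: upright amber glass jar with a blue cap, 60 mm across, 85 mm tall; origin at the centre of its underside. Bystander.
- tape_measure: yellow round tape measure, 64 mm across, 18 mm high; origin at the centre of its underside. Bystander.
- thread_spool: upright red thread spool, 40 mm across, 60 mm tall; origin at the centre of its underside. Bystander.
- pin_bowl: blue ceramic bowl, 90 mm across, 40 mm high; origin at the centre of its underside. Bystander.
Things that resemble listed ones, but are neither listed nor needed, are in the scene too. Leave any pink or red look-alike of the bead_box alone.

How it is judged:
By the outcome, as a careful person would: the job done as asked, in the order asked, and still so for the second after the job is handed in, with the robot touching nothing.
It also fails if it takes over 58 s, if anything falls off the work surface, if the arm or the gripper's body presses on something with over 40 N, if the wrist force passes 120 N, or if a joint passes its speed limit or range.

### The arm

A 6-joint arm with a two-finger parallel gripper is mounted at the origin on the work surface. World frame = base frame: x ahead of the robot, y to its left, z up, the work surface at z = 0. Lengths are in mm, angles in rad, forces in N, time in s.
With the tool pointing down it reaches from about 275 to 1000 mm from the base axis. Payload 8.4 kg.
Tool frame: the origin (TCP) lies at the centre of the arm's flange, where the gripper is bolted on; the fingertips stand r.tip_extent ahead of it and the grasp point (between the pads) lies 155 mm ahead of it (r.tip_extent is the distance from the TCP to the fingertips, in mm); z points along the fingers, y is the direction in which the jaws open and shut (so a half turn about z gives the same grasp; the last joint's range is limited). The gripper opens to 85 mm and grips with 20 to 120 N. Pads are 22 mm wide; open, the fingers measure 114 mm over their backs; the gripper's body (76 mm by 85 mm) begins 54 mm behind the grasp point. The pads swing forward as they close: fully open they stand 13 mm farther back than shut.
Start: joints at [-1.186, 0.353, 1.633, -0, 1.155, -0.002], TCP at [235.766, -578.83, 404.681] pointing down, gripper open.
Joint ranges: [-2.63, 2.63], [-0.92, 2.1], [0.06, 2.66], [-1.3, 4.44], [0, 2.69], [-3.02, 3.02]. Speed limits (rad/s): [2.22, 2.22, 2.79, 3.14, 3.14, 3.14].

### API

Orientations are given as [roll, pitch, yaw] about the fixed x, y, z axes, in that order (R = Rz(yaw) Ry(pitch) Rx(roll)).
In Python, from rig import sense, grab_frame, job, r gives the robot as it stands. The module is installed in compiled form; this text tells all that it offers.
- The arm moves only by the shell command python3 -m creep 'ROWS' [FORCE]. ROWS is JSON, a list of rows, each a list of 7 numbers: the turn, a rotation vector about the tool's x, y, z in rad, then the shift along the tool's x, y, z in mm, then the closure, from 0 (fully open) to 1 (shut). In form: [[wx, wy, wz, dx, dy, dz, fingers], ...]. A call has 1 to 10 rows; each row shifts and turns the pose as measured when the row begins, along the tool's axes as they then stand; what a row does not reach is not made up. A row lasts 1/12 s, in which the tool goes at most 41.7 mm and 7.16 degrees, less where a joint would pass 70% of its speed; a pose out of reach is approached as far as the arm can. A call with a gripper value outside its range is refused whole. The fingers move at their own pace and stop on an object; FORCE is the grip in N (left out, the last holds). Time passes only in rows, so rows that do not move let the fingers close. It gives the time, the measured TCP pose, the force and the opening at its end, in the units of the state.
- sense(): the state, without advancing time (a new reading comes with each control period).
- grab_frame(name): name is "scene" or "top" or "wrist"; returns a dict with "color" (400x640x3 uint8, red, green, blue), "mtx" (3x3 intrinsics, pixels), "distortion" ([k1, k2, p1, p2, k3] as OpenCV has them; the pictures are not rectified), "T" (4x4, takes a point from camera to world coordinates). Camera axes: x right, y down, z forward; pixel columns grow to the right and rows downward; lengths in mm; the calibration is good to about 2 mm. A picture is of the moment at which its call begins. There is no depth.
- job.sign_off(): hands the job in, once; it reports no verdict.
The state is a dict: "clock": time; "qpos": joint angles; "qvel": joint speeds; "joint_efforts": joint torques, N m; "eef_pos": TCP position; "tcp_rot": TCP orientation; "contact_force": force on the tool from outside, world axes, zero at the start; "wrist_torque": the same for the moment, N m; "opening": opening from 0.0 (shut) to 1.0 (fully open).
Only numpy, scipy, OpenCV 4.12 (cv2) and the standard library are available. Lean on these libraries where they do the work, as an engineer would, in place of code of your own. Each camera call takes 0.05 s, during which the arm holds its last target.

## Working session

There is one attempt and no reset: what is moved stays moved. The work goes in short steps, Python scripts to look and compute and a shell command to move; the robot and the scene stay as the last step left them, time stands still between calls to the robot, and variables do not carry over. Pictures are saved under pics/ and viewed, and the job is handed in when it is done.

```bash
mkdir -p pics; ls; python3 - <<'E'
from rig import sense, grab_frame, job, r
import cv2
print(sense()); print(r.tip_extent)
for n in ["scene","top","wrist"]:
    f=grab_frame(n); cv2.imwrite(f"pics/{n}0.png",f["color"][:,:,::-1]); print(n,f["mtx"].tolist(),f["distortion"],f["T"].round(3).tolist())
E
```

```text
pics
{'clock': 0.0, 'qpos': array([-1.18640767e+00,  3.53672908e-01,  1.63412546e+00, -3.14164222e-05,
        1.15519566e+00, -2.41367655e-03]), 'qvel': array([-0.00222515,  0.00052184, -0.00077804, -0.00063092,  0.00093888,
       -0.00083241]), 'joint_efforts': array([ 1.98450376e-03, -6.05258274e+01, -3.42064512e+01,  1.22504312e-04,
        9.22589796e-03,  2.73999353e-05]), 'eef_pos': array([ 235.67011666, -578.61862153,  403.94975884]), 'tcp_rot': array([-3.14019122e+00,  2.53417320e-05,  3.86815055e-01]), 'contact_force': array([ 0.31579007, -0.25332119, -0.93090575]), 'wrist_torque': array([0.02711928, 0.00314554, 0.01304858]), 'opening': 0.9971921341013205}
173.4
scene [[493.41613839581777, 0.0, 314.0077941941437], [0.0, 493.41613839581777, 199.12768416876452], [0.0, 0.0, 1.0]] [-0.11271816  0.          0.          0.          0.        ] [[0.752, 0.517, -0.408, 1236.988], [0.659, -0.598, 0.457, -745.345], [-0.008, -0.612, -0.79, 1367.264], [0.0, 0.0, 0.0, 1.0]]
top [[378.1442288448896, 0.0, 318.1574097222155], [0.0, 378.1442288448896, 202.90435002261202], [0.0, 0.0, 1.0]] [-0.09001096  0.          0.          0.          0.        ] [[-0.001, -0.992, 0.123, 396.809], [-1.0, -0.002, -0.024, 37.829], [0.024, -0.123, -0.992, 1430.368], [0.0, 0.0, 0.0, 1.0]]
wrist [[288.88015058422343, 0.0, 320.2584191966296], [0.0, 288.88015058422343, 195.88444117854255], [0.0, 0.0, 1.0]] [-0.00011924  0.          0.          0.          0.        ] [[0.378, -0.884, -0.276, 306.714], [-0.926, -0.361, -0.111, -549.433], [-0.002, 0.297, -0.955, 372.819], [0.0, 0.0, 0.0, 1.0]]
```

View pics/scene0.png

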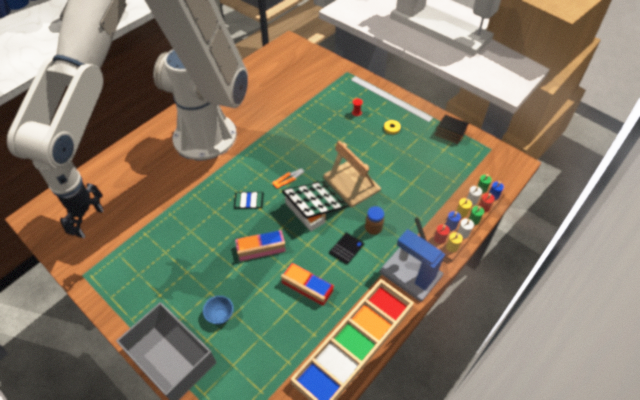

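View pics/top0.png

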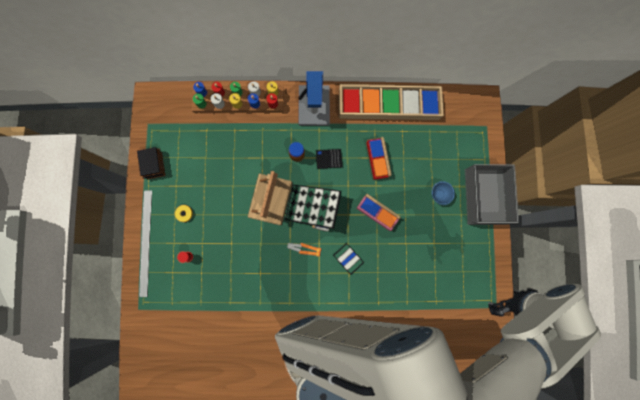

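View pics/wrist0.png

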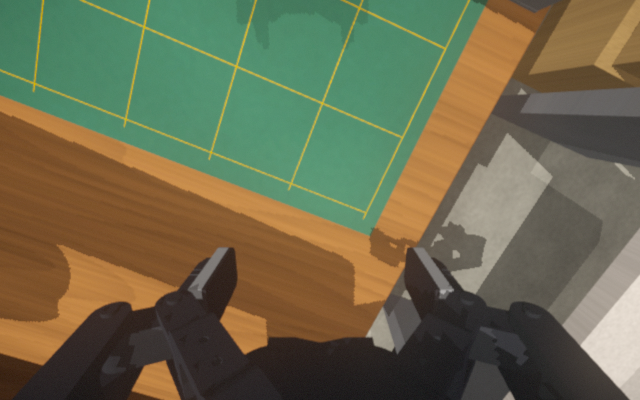

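Two boxes look like the one I want: the pink one at top-view (378,212) and scene (260,245), and the red one at top-view (377,158) and scene (307,283). The real white box is under the checked board, at top-view (315,207) and scene (312,205). I'll check it in a close crop.

```bash
python3 - <<'E'
import cv2,numpy as np
a=cv2.imread('pics/top0.png')[160:245,235:410]; b=cv2.imread('pics/scene0.png')[130:250,250:400]
cv2.imwrite('pics/c_top.png',cv2.resize(a,None,fx=4.5,fy=4.5,interpolation=cv2.INTER_CUBIC))
cv2.imwrite('pics/c_scene.png',cv2.resize(b,None,fx=5,fy=5,interpolation=cv2.INTER_CUBIC))
E
```

```text
(no output)
```

View pics/c_top.png

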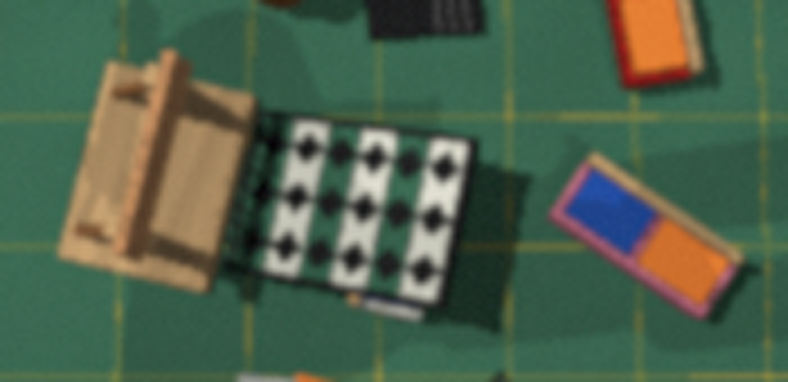

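View pics/c_scene.png

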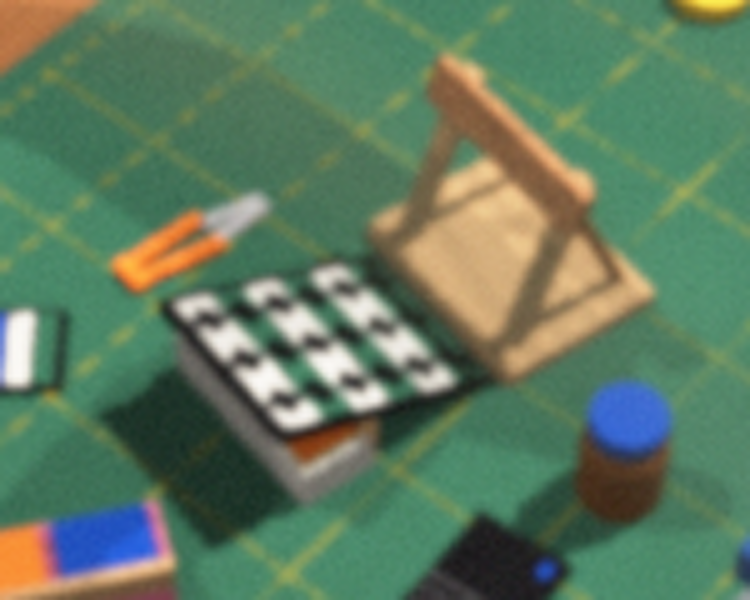

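The crop confirms it: the white-walled box with the light rail lies under the board. I'll take coarse positions from hand-picked corners now, then refine with the wrist camera.

```bash
cat > h.py <<'E'
import cv2,numpy as np
from scipy.spatial.transform import Rotation as Ro
from rig import sense, grab_frame, job, r
def ray(f,uv):
    p=cv2.undistortPoints(np.array(uv,float).reshape(-1,1,2),f["mtx"],np.array(f["distortion"]))[:,0]
    T=np.array(f["T"]); d=np.c_[p,np.ones(len(p))]@T[:3,:3].T
    return T[:3,3],d
def onz(f,uv,z):
    o,d=ray(f,uv); z=np.broadcast_to(z,len(d)); return o+d*((z-o[2])/d[:,2])[:,None]
def proj(f,P):
    T=np.linalg.inv(np.array(f["T"])); rv=cv2.Rodrigues(T[:3,:3])[0]
    return cv2.projectPoints(np.array(P,float).reshape(-1,1,3),rv,T[:3,3],f["mtx"],np.array(f["distortion"]))[0][:,0]
def save(f,n): cv2.imwrite(f"pics/{n}.png",f["color"][:,:,::-1])
E
python3 - <<'E'
from h import *
f=grab_frame("top")
c=lambda L:[(235+u/4.5,160+v/4.5) for u,v in L]
np.set_printoptions(suppress=True,precision=1)
print("rest base bR,fR,fL,bL",onz(f,c([(107,62),(258,97),(210,292),(58,257)]),14))
print("board top corners",onz(f,c([(477,140),(437,304)]),84))
s=grab_frame("scene")
d=lambda L:[(250+u/5,130+v/5) for u,v in L]
print("rest scene (left-front, right front, right back)",onz(s,d([(370,235),(505,370),(655,292)]),14))
print("board top corners scene",onz(s,d([(165,305),(290,437)]),86))
print("box bottom/top corner scene", onz(s,d([(305,503),(375,455)]),0))
E
```

```text
rest base bR,fR,fL,bL [[683.5 229.6  14. ]
 [653.8 101.6  14. ]
 [489.  140.2  14. ]
 [517.9 267.3  14. ]]
board top corners [[606.7 -77.3  84. ]
 [475.2 -44.5  84. ]]
rest scene (left-front, right front, right back) [[499.1 135.9  14. ]
 [648.5 104.1  14. ]
 [685.6 227.6  14. ]]
board top corners scene [[474.8 -46.8  86. ]
 [609.6 -73.   86. ]]
box bottom/top corner scene [[611.1 -61.9   0. ]
 [621.   -1.4   0. ]]
```

```bash
python3 -m creep '[[0,0,0.123,0,0,0,0],[0,0,0.123,0,0,0,0],[0,0,0.123,0,0,0,0],[0,0,0.123,0,0,0,0],[0,0,0.122,0,0,0,0],[0,0,0,10,-40,0,0],[0,0,0,10,-40,0,0],[0,0,0,10,-40,0,0],[0,0,0,10,-40,0,0],[0,0,0,10,-40,0,0]]'; python3 -c "
from h import *
print(sense()['qpos'])"
```

```text
clock: 1.08
eef_pos: [331.7, -397.7, 402.2]
tcp_rot: [3.14, 0.001, -0.257]
contact_force: [0.7, -1.0, -0.2]
opening: 1.005
[-0.87794539  0.18891969  1.86271615 -0.00197877  1.0897199   0.95108338]
```

```bash
python3 -m creep '[[0,0,0,10,-40,0,0],[0,0,0,10,-40,0,0],[0,0,0,10,-40,0,0],[0,0,0,10,-40,0,0],[0,0,0,10,-40,0,0],[0,0,0,10,-40,0,0],[0,0,0,10,-40,0,0],[0,0,0,0,0,0,0]]'; python3 -c "
from h import *
print(sense()); f=grab_frame('wrist'); save(f,'w1'); print(f['T'])"
```

```text
clock: 1.75
eef_pos: [471.8, -135.3, 403.0]
tcp_rot: [3.142, -0.004, -0.256]
contact_force: [-1.0, 0.0, 0.0]
opening: 1.001
{'clock': 1.75, 'qpos': array([-2.82371245e-01,  1.43642615e-01,  1.91632729e+00,  7.36543351e-05,
        1.07801706e+00,  1.54421007e+00]), 'qvel': array([-0.04023725, -0.01551965,  0.02070128, -0.04808301,  0.00555376,
       -0.0716134 ]), 'joint_efforts': array([  2.45905995, -43.17341566, -32.26965666,   0.2419124 ,
         0.07717155,   1.23592626]), 'eef_pos': array([ 471.75887355, -135.29499561,  403.04124047]), 'tcp_rot': array([ 3.1415618 , -0.00360614, -0.25581966]), 'contact_force': array([-0.97772725,  0.02604401,  0.01338149]), 'wrist_torque': array([-0.02431685,  0.02520659,  0.02741902]), 'opening': 1.0008683978238104}
[[-2.52185078e-01 -9.24873618e-01 -2.84625151e-01  5.46044226e+02]
 [-9.67679018e-01  2.41009111e-01  7.42423508e-02 -1.53924672e+02]
 [-6.75369348e-05  2.94148599e-01 -9.55759696e-01  3.72089102e+02]
 [ 0.00000000e+00  0.00000000e+00  0.00000000e+00  1.00000000e+00]]
```

View pics/w1.png

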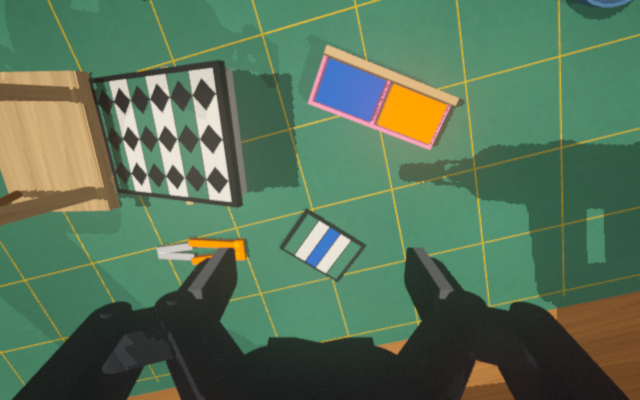

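```bash
python3 - <<'E'
from h import *
np.set_printoptions(suppress=True,precision=1)
f=grab_frame('wrist')
a=cv2.resize(f["color"][50:230,0:270,::-1],None,fx=2.9,fy=2.9,interpolation=cv2.INTER_CUBIC); cv2.imwrite('pics/w1c.png',a)
E
```

```text
(no output)
```

View pics/w1c.png

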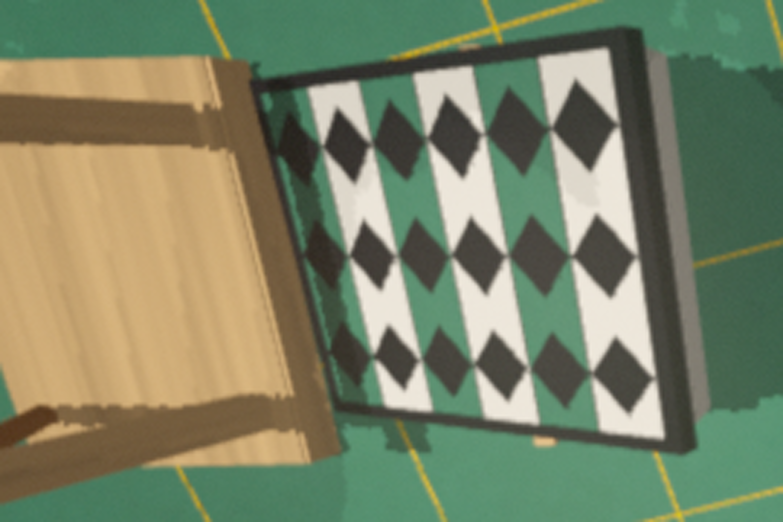

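```bash
python3 - <<'E'
from h import *
np.set_printoptions(suppress=True,precision=1)
f=grab_frame('wrist')
c=lambda L:[(u/2.9,50+v/2.9) for u,v in L]
def show(n,P):
    d=P[1]-P[0]; print(n,P[0],P[1],"mid",P.mean(0),"len",np.linalg.norm(d),"perp yaw",np.degrees(np.arctan2(d[0],-d[1]))if 0 else np.degrees(np.arctan2(d[1],d[0])))
show("board top diamond edge z91",onz(f,c([(615,30),(668,452)]),91))
show("board top striped edge z84",onz(f,c([(642,30),(694,450)]),84))
show("board foot diamond edge z7",onz(f,c([(258,82),(338,408)]),7))
show("rest bottom z0",onz(f,c([(250,62),(340,457)]),0))
show("rest top z14",onz(f,c([(208,58),(310,463)]),14))
show("box wall outer top z36",onz(f,c([(665,55),(708,405)]),36))
E
```

```text
board top diamond edge z91 [606.1 -74.9  91. ] [472.9 -44.   91. ] mid [539.5 -59.5  91. ] len 136.70012729127228 perp yaw 166.91864290212908
board top striped edge z84 [605.5 -81.1  84. ] [469.5 -50.6  84. ] mid [537.5 -65.8  84. ] len 139.38296399025714 perp yaw 167.351981626939
board foot diamond edge z7 [642.9  96.1   7. ] [509.3 127.1   7. ] mid [576.1 111.6   7. ] len 137.17643764065653 perp yaw 166.95424984599978
rest bottom z0 [652.5 100.5   0. ] [486.4 142.5   0. ] mid [569.5 121.5   0. ] len 171.31804690890084 perp yaw 165.80498665838724
rest top z14 [653.9 106.   14. ] [489.4 145.6  14. ] mid [571.7 125.8  14. ] len 169.20990622026642 perp yaw 166.464407755716
box wall outer top z36 [605.7 -73.6  36. ] [474.3 -45.   36. ] mid [540.  -59.3  36. ] len 134.41461006194888 perp yaw 167.69451186933344
```

```bash
python3 -m creep '[[0.12,0,-0.03,5,38,0,0.7],[0.12,0,0,5,38,0,0.7],[0.12,0,0,5,36,0,0.7],[0.12,0,0,0,0,0,0.7],[0.12,0,0,0,0,0,0.7]]'; python3 -c "
from h import *
s=sense();print(s['qpos'],s['opening'])"
```

```text
clock: 2.32
eef_pos: [456.4, -252.8, 392.7]
tcp_rot: [-2.543, -0.016, -0.23]
contact_force: [0.4, 0.3, -0.4]
opening: 0.309
[-0.67640651  0.28724758  1.828537    0.55680733  1.33841706  0.9012072 ] 0.3090072816606617
```

```bash
cat >> h.py <<'E'
yw=np.radians(76.9); H=np.array([np.cos(yw),np.sin(yw),0]); A=np.array([np.sin(yw),-np.cos(yw),0]); Z=np.array([0,0,1.])
def toolR(t): # tool x=A, tool z = tilt t (rad) from down towards H
    z=-np.cos(t)*Z+np.sin(t)*H; return np.c_[A,np.cross(z,A),z]
def plan(p,R,v=True):
    s=sense(); R0=Ro.from_euler('xyz',s['tcp_rot']).as_matrix()
    d=R0.T@(np.array(p)-s['eef_pos']); w=Ro.from_matrix(R0.T@R).as_rotvec()
    if v: print("clock",round(s['clock'],2),"pos",s['eef_pos'].round(1),"F",s['contact_force'].round(1),"op",round(s['opening'],3),"q",s['qpos'].round(2))
    print(" turn",w.round(3)," shift(now tool axes)",d.round(1)," shift(target axes)",(R.T@(np.array(p)-s['eef_pos'])).round(1))
E
python3 -m creep '[[0.12,0,0,0,0,0,0.7],[0.12,0,0,0,0,0,0.7],[0.12,0,0,0,0,0,0.7],[0.12,0,0,0,0,0,0.7],[0.056,0,0,0,0,0,0.7]]'; python3 -c "
from h import *
t=np.radians(65);R=toolR(t);top=np.array([538.5,-62.5,87.5]);plan(top-R[:,2]*205,R)"
```

```text
clock: 2.73
eef_pos: [449.8, -265.1, 393.1]
tcp_rot: [-1.98, -0.025, -0.252]
contact_force: [-0.1, 0.6, 0.1]
opening: 0.302
clock 2.73 pos [ 449.8 -265.1  393.1] F [-0.1  0.6  0.1] op 0.302 q [-0.79  0.42  1.82  0.92  1.69  0.72]
 turn [-0.027 -0.031  0.013]  shift(now tool axes) [ 34.2 188.8 117.3]  shift(target axes) [ 40.5 185.1 121.2]
```

```bash
python3 -m creep '[[-0.027,-0.031,0.013,6.5,31,20,0.7],[0,0,0,6.5,31,20,0.7],[0,0,0,6.5,31,20,0.7],[0,0,0,6.5,31,20,0.7],[0,0,0,6.5,31,20,0.7],[0,0,0,6.5,30,20,0.7],[0,0,0,0,0,0,0.7]]'; python3 -c "
from h import *
t=np.radians(65);R=toolR(t);top=np.array([538.5,-62.5,87.5]);plan(top-R[:,2]*205,R)
for n in ['wrist','scene']: save(grab_frame(n),n[0]+'2')"
```

```text
clock: 3.32
eef_pos: [490.7, -257.9, 166.7]
tcp_rot: [-2.01, -0.009, -0.253]
contact_force: [-1.2, 0.2, 0.1]
opening: 0.3
clock 3.32 pos [ 490.7 -257.9  166.7] F [-1.2  0.2  0.1] op 0.3 q [-0.73  0.79  1.81  0.95  1.42  0.47]
 turn [ 0.003 -0.026 -0.002]  shift(now tool axes) [  2.  -13.3  10.8]  shift(target axes) [  2.3 -13.3  10.8]
```

View pics/w2.png

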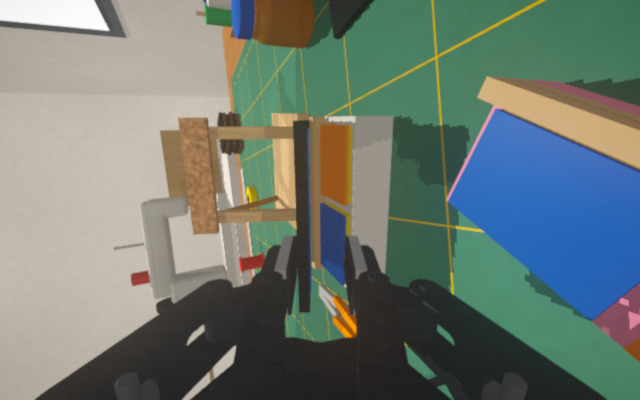

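View pics/s2.png

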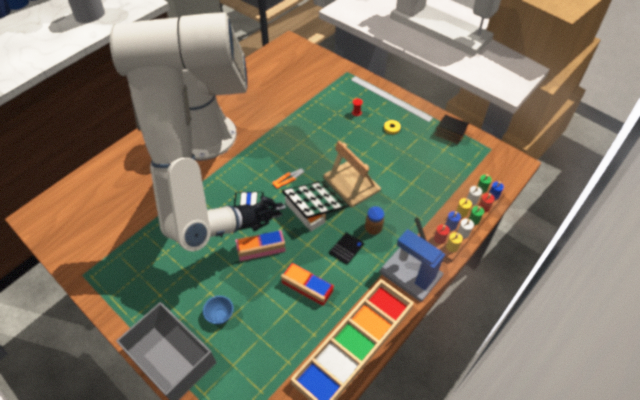

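```bash
python3 -m creep '[[0,-0.026,0,2,-13,10,0.7],[0,0,0,0,0,0,0.7]]'; python3 - <<'E'
from h import *
t=np.radians(65);R=toolR(t);top=np.array([538.5,-62.5,87.5]);plan(top-R[:,2]*205,R)
f=grab_frame('wrist');save(f,'w3')
N=np.cross(R[:,2],A)*-1
for s in(-70,0,70):
  for k in(-4,4): print(s,k,proj(f,[top+A*s+N*k]).round(1))
a=cv2.resize(f["color"][100:340,220:420,::-1],None,fx=2.5,fy=2.5,interpolation=cv2.INTER_CUBIC); cv2.imwrite('pics/w3c.png',a)
E
```

```text
clock: 3.58
eef_pos: [496.3, -247.1, 183.7]
tcp_rot: [-2.009, -0.004, -0.231]
contact_force: [-0.1, -0.3, -0.5]
opening: 0.301
clock 3.58 pos [ 496.3 -247.1  183.7] F [-0.1 -0.3 -0.5] op 0.301 q [-0.71  0.76  1.81  0.95  1.44  0.49]
 turn [ 0.002 -0.004  0.003]  shift(now tool axes) [-0.8  7.2  7.3]  shift(target axes) [-0.7  7.2  7.3]
-70 -4 [[334.5 313. ]]
-70 4 [[323.8 313. ]]
0 -4 [[336.3 226.6]]
0 4 [[324.5 226.5]]
70 -4 [[338.4 119.8]]
70 4 [[325.2 119.8]]
```

View pics/w3c.png

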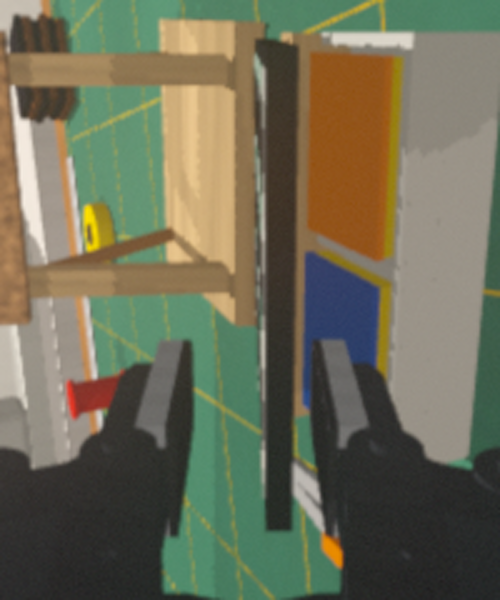

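```bash
python3 -m creep '[[0,0,0,-1,7,8,0.7],[0,0,0,0,0,0,0.7],[0,0,0,0,0,0,0.7]]'; python3 -c "
from h import *
t=np.radians(65);R=toolR(t);top=np.array([538.5,-62.5,87.5]);plan(top-R[:,2]*145,R)"
```

```text
clock: 3.88
eef_pos: [496.9, -244.3, 178.4]
tcp_rot: [-2.014, -0.014, -0.232]
contact_force: [0.6, -0.6, -0.6]
opening: 0.297
clock 3.88 pos [ 496.9 -244.3  178.4] F [ 0.6 -0.6 -0.6] op 0.297 q [-0.71  0.77  1.82  0.95  1.42  0.48]
 turn [ 0.007 -0.009  0.011]  shift(now tool axes) [-1.3  3.2 62.4]  shift(target axes) [-0.7  3.6 62.4]
```

```bash
python3 -m creep '[[0.007,-0.009,0.011,-1,4,16,0.7],[0,0,0,0,0,16,0.7],[0,0,0,0,0,16,0.7],[0,0,0,0,0,14,0.7],[0,0,0,0,0,0,0.7],[0,0,0,0,0,0,0.7]]'; python3 -c "
from h import *
t=np.radians(65);R=toolR(t);top=np.array([538.5,-62.5,87.5]);plan(top-R[:,2]*145,R)
save(grab_frame('wrist'),'w4')"
```

```text
clock: 4.38
eef_pos: [509.2, -184.2, 145.4]
tcp_rot: [-2.007, 0.002, -0.227]
contact_force: [-0.2, -1.1, -0.6]
opening: 0.301
clock 4.38 pos [ 509.2 -184.2  145.4] F [-0.2 -1.1 -0.6] op 0.301 q [-0.62  0.81  1.87  1.04  1.34  0.44]
 turn [-0.001  0.002 -0.001]  shift(now tool axes) [ 0.9 -0.4 -7.1]  shift(target axes) [ 0.9 -0.4 -7.1]
```

View pics/w4.png

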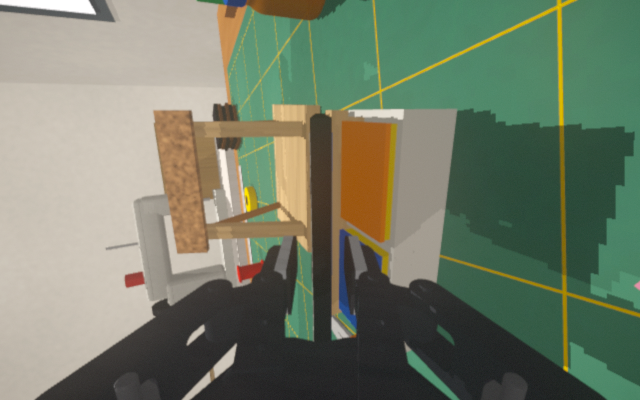

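```bash
python3 -m creep '[[0,0,0,1,0,-7,0.7],[0,0,0,0,0,0,0.7],[0,0,0,0,0,0,1],[0,0,0,0,0,0,1],[0,0,0,0,0,0,1],[0,0,0,0,0,0,1],[0,0,0,0,0,0,1]]' 60; python3 -c "
from h import *
t=np.radians(65);R=toolR(t);top=np.array([538.5,-62.5,87.5]);plan(top-R[:,2]*145,R)
save(grab_frame('wrist'),'w5')"
```

```text
clock: 5.02
eef_pos: [508.6, -192.9, 149.4]
tcp_rot: [-2.007, 0.0, -0.228]
contact_force: [0.4, 2.4, -1.0]
opening: 0.082
clock 5.02 pos [ 508.6 -192.9  149.4] F [ 0.4  2.4 -1. ] op 0.082 q [-0.63  0.81  1.86  1.02  1.36  0.45]
 turn [-0.001  0.001 -0.   ]  shift(now tool axes) [-0.5 -0.5  2.4]  shift(target axes) [-0.5 -0.5  2.4]
```

View pics/w5.png

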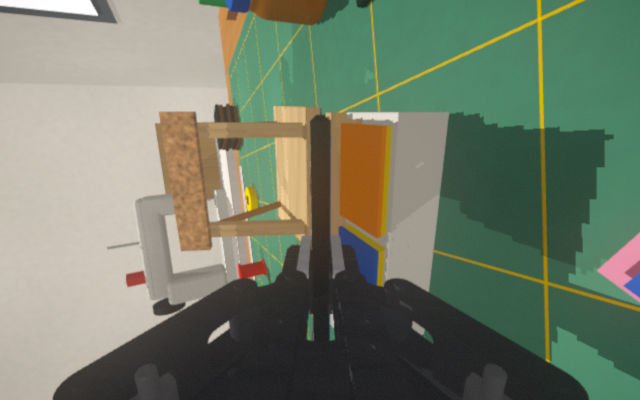

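```bash
python3 -m creep '[[0,0,0,0,-5,-2.5,1],[0,0,0,0,-6,-2.5,1],[-0.05,0,0,0,-17,0.5,1],[-0.08,0,0,0,-28,1,1],[-0.08,0,0,0,-28,1,1]]'; cat >> h.py <<'E'
D=347.4
def foot():
    s=sense(); R0=Ro.from_euler('xyz',s['tcp_rot']).as_matrix(); z=R0[:,2]
    F=s['eef_pos']+D*z
    t=np.degrees(np.arctan2(z@H,-z[2]))
    O=np.array([569.5,121,0])
    print("clock",round(s['clock'],2),"tilt",round(t,2),"foot mid z",F[2].round(1),"along H from rest",((F-O)@H).round(1),"lat",((F-O)@A).round(1),"F",s['contact_force'].round(1),"tq",s['wrist_torque'].round(2),"op",s['opening'].round(3),"q",s['qpos'].round(2))
    d=Ro.from_matrix(R0.T@toolR(np.radians(t))).as_rotvec(); print(" turn to square",d.round(3), "tool z/y world", z.round(3),R0[:,1].round(3))
E
python3 -c "
from h import *
foot()"
```

```text
clock: 5.48
eef_pos: [515.9, -158.4, 220.8]
tcp_rot: [-2.226, 0.009, -0.235]
contact_force: [-0.3, 1.2, -4.0]
opening: 0.081Traceback (most recent call last):
  File "<string>", line 3, in <module>
    foot()
    ~~~~^^
  File "h.py", line 28, in foot
    print("clock",round(s['clock'],2),"tilt",round(t,2),"foot mid z",F[2].round(1),"along H from rest",((F-O)@H).round(1),"lat",((F-O)@A).round(1),"F",s['contact_force'].round(1),"tq",s['wrist_torque'].round(2),"op",s['opening'].round(3),"q",s['qpos'].round(2))
                                                                                                                                                                                                                        ^^^^^^^^^^^^^^^^^^
AttributeError: 'float' object has no attribute 'round'
```

```bash
sed -i "s/s\['opening'\].round(3)/round(s['opening'],3)/" h.py; python3 -c "
from h import *
foot(); save(grab_frame('scene'),'s5')"
```

```text
clock 5.48 tilt 52.49 foot mid z 9.3 along H from rest -8.7 lat 11.0 F [-0.3  1.2 -4. ] tq [-1.11  0.25  0.06] op 0.081 q [-0.54  0.61  1.91  0.94  1.21  0.64]
 turn to square [ 0.     0.    -0.011] tool z/y world [ 0.179  0.773 -0.609] [-0.148 -0.591 -0.793]
```

View pics/s5.png

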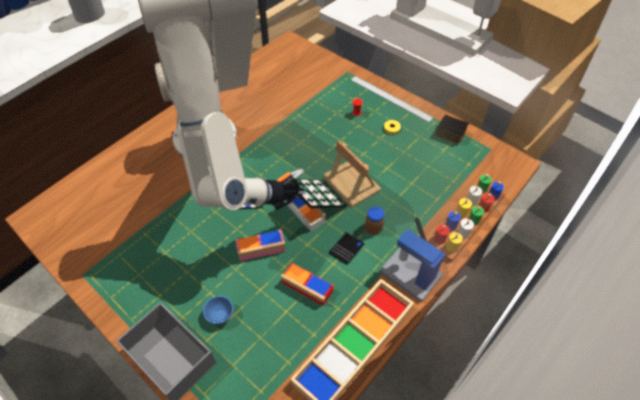

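```bash
python3 -m creep '[[-0.08,0,-0.01,-1,-31,-2,1],[-0.085,0,0,-1,-30,0,1],[-0.085,0,0,-1,-29.5,1.2,1],[-0.085,0,0,-1,-29.5,1.2,1],[-0.085,0,0,-1,-29.5,1.2,1]]'; python3 -c "
from h import *
foot()"
```

```text
clock: 5.95
eef_pos: [535.8, -48.0, 324.9]
tcp_rot: [-2.664, -0.0, -0.233]
contact_force: [-0.3, 0.1, -5.0]
opening: 0.081
clock 5.95 tilt 27.39 foot mid z 16.5 along H from rest -12.4 lat 6.3 F [-0.3  0.1 -5. ] tq [-0.67  0.21 -0.02] op 0.081 q [-0.24  0.33  1.92  0.59  0.98  1.21]
 turn to square [-0.    -0.002 -0.004] tool z/y world [ 0.106  0.448 -0.888] [-0.205 -0.864 -0.46 ]
```

```bash
python3 -m creep '[[-0.085,0,0,0,-29.5,1.2,1],[-0.085,0,0,0,-29.5,1.2,1],[-0.085,0,0,0,-29.5,1.2,1],[-0.085,0,0,0,-29.5,1.2,1],[-0.085,0,0,0,-29.5,1.2,1],[-0.085,0,0,0,-29.5,1.2,1],[-0.085,0,0,0,-29.5,1.2,1],[0,0,0,0,0,0,1]]'; python3 -c "
from h import *
foot()"
```

```text
clock: 6.62
eef_pos: [580.5, 158.6, 368.2]
tcp_rot: [2.995, -0.007, -0.237]
contact_force: [-0.0, 1.0, -3.9]
opening: 0.084
clock 6.62 tilt -8.42 foot mid z 24.5 along H from rest -11.7 lat 4.1 F [-0.   1.  -3.9] tq [ 0.42 -0.14 -0.04] op 0.084 q [ 0.3   0.37  1.7  -0.14  1.15  2.17]
 turn to square [-0.    -0.006 -0.01 ] tool z/y world [-0.028 -0.144 -0.989] [-0.233 -0.961  0.146]
```

```bash
python3 -m creep '[[-0.062,-0.006,-0.01,0,-21.5,4,1],[-0.062,0,0,0,-21.5,4,1],[-0.06,0,0,0,-21,4,1],[0,0,0,0,0,0,1],[0,0,0,0,0,0,1]]'; python3 -c "
from h import *
foot()
save(grab_frame('wrist'),'w6');save(grab_frame('scene'),'s6')"
```

```text
clock: 7.03
eef_pos: [592.3, 219.5, 340.5]
tcp_rot: [2.803, 0.012, -0.228]
contact_force: [0.4, -0.1, -3.2]
opening: 0.082
clock 7.03 tilt -19.41 foot mid z 12.9 along H from rest -14.3 lat -4.1 F [ 0.4 -0.1 -3.2] tq [ 0.44 -0.09 -0.03] op 0.082 q [ 0.42  0.49  1.6  -0.27  1.28  2.33]
 turn to square [-0.     0.011  0.005] tool z/y world [-0.086 -0.321 -0.943] [-0.209 -0.92   0.332]
```

View pics/w6.png

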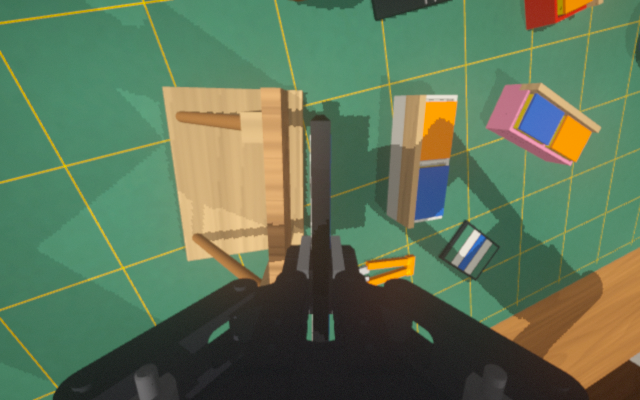

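View pics/s6.png

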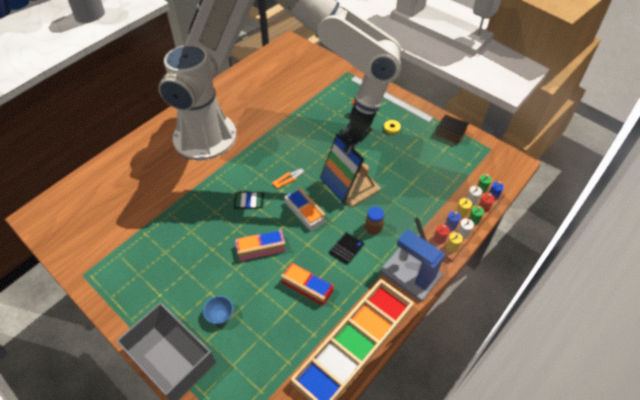

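```bash
python3 -m creep '[[-0.01,0.011,0.005,0,-7,4,1],[0,0,0,0,-5,3,1],[0,0,0,0,0,0,1],[0,0,0,0,0,0,1]]'; python3 -c "
from h import *
foot()
save(grab_frame('wrist'),'w7')"
```

```text
clock: 7.47
eef_pos: [594.3, 224.3, 330.9]
tcp_rot: [2.796, -0.002, -0.235]
contact_force: [-0.3, -0.4, -3.0]
opening: 0.078
clock 7.47 tilt -19.81 foot mid z 4.0 along H from rest -11.5 lat 0.6 F [-0.3 -0.4 -3. ] tq [ 0.45 -0.1  -0.04] op 0.078 q [ 0.43  0.5   1.6  -0.28  1.27  2.35]
 turn to square [ 0.     0.    -0.007] tool z/y world [-0.077 -0.33  -0.941] [-0.22  -0.915  0.339]
```

View pics/w7.png

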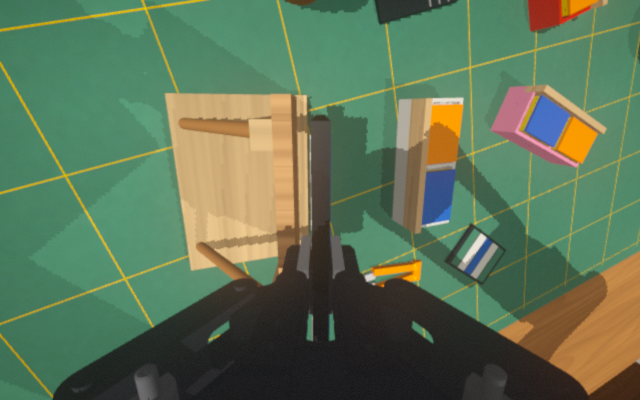

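```bash
python3 -m creep '[[-0.002,0,-0.007,0,-4,-1.2,1],[0,0,0,0,-3,-0.5,1],[0,0,0,0,0,0,1],[0,0,0,0,0,0,1]]'; python3 -c "
from h import *
foot()"
```

```text
clock: 7.85
eef_pos: [596.3, 231.4, 330.9]
tcp_rot: [2.795, 0.0, -0.228]
contact_force: [-0.5, -0.3, -2.5]
opening: 0.085
clock 7.85 tilt -19.88 foot mid z 4.2 along H from rest -4.5 lat 1.0 F [-0.5 -0.3 -2.5] tq [ 0.46 -0.11  0.  ] op 0.085 q [ 0.44  0.51  1.59 -0.28  1.27  2.35]
 turn to square [-0.  0.  0.] tool z/y world [-0.077 -0.331 -0.94 ] [-0.213 -0.916  0.34 ]
```

Now lower vertically about 3–4 mm and watch the force.

```bash
python3 -m creep '[[0,0,0,0,-0.7,2,1],[0,0,0,0,-0.4,1.5,1],[0,0,0,0,0,0,1],[0,0,0,0,0,0,1]]'; python3 -c "
from h import *
foot()"
```

```text
clock: 8.18
eef_pos: [596.3, 231.8, 328.1]
tcp_rot: [2.796, -0.001, -0.228]
contact_force: [-1.3, 0.2, -3.8]
opening: 0.084
clock 8.18 tilt -19.83 foot mid z 1.3 along H from rest -3.8 lat 1.3 F [-1.3  0.2 -3.8] tq [ 0.4  -0.12 -0.07] op 0.084 q [ 0.44  0.51  1.59 -0.28  1.27  2.35]
 turn to square [ 0.    -0.001  0.   ] tool z/y world [-0.076 -0.331 -0.941] [-0.213 -0.916  0.339]
```

```bash
python3 -m creep '[[0,0,0,0,-0.5,1.5,1],[0,0,0,0,0,0,1],[0,0,0,0,0,0,1]]'; python3 -c "
from h import *
foot()
save(grab_frame('wrist'),'w8');save(grab_frame('scene'),'s8')
import cv2
a=cv2.imread('pics/s8.png')[100:240,270:440];cv2.imwrite('pics/s8c.png',cv2.resize(a,None,fx=4,fy=4,interpolation=cv2.INTER_CUBIC))
a=cv2.imread('pics/w8.png')[70:290,150:360];cv2.imwrite('pics/w8c.png',cv2.resize(a,None,fx=2.7,fy=2.7,interpolation=cv2.INTER_CUBIC))"
```

```text
clock: 8.43
eef_pos: [596.3, 232.1, 328.0]
tcp_rot: [2.796, -0.001, -0.228]
contact_force: [-0.3, -0.3, -2.3]
opening: 0.081
clock 8.43 tilt -19.8 foot mid z 1.1 along H from rest -3.4 lat 1.4 F [-0.3 -0.3 -2.3] tq [ 0.35 -0.02 -0.09] op 0.081 q [ 0.44  0.51  1.59 -0.28  1.27  2.36]
 turn to square [-0.    -0.001 -0.   ] tool z/y world [-0.075 -0.33  -0.941] [-0.214 -0.916  0.339]
```

View pics/s8c.png

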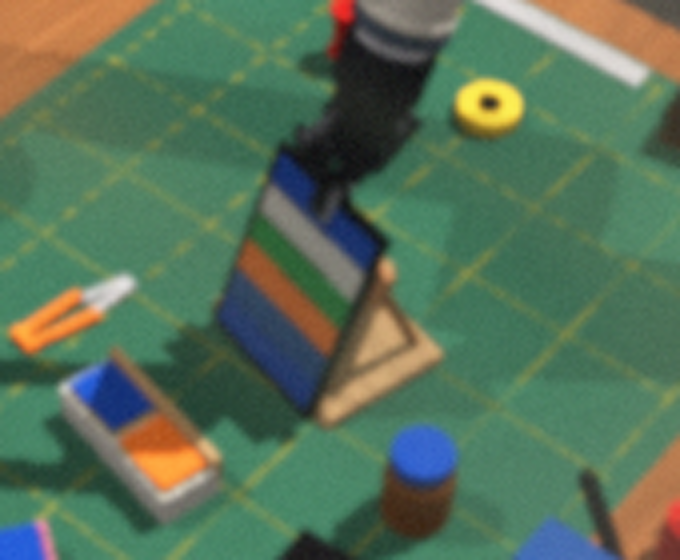

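View pics/w8c.png

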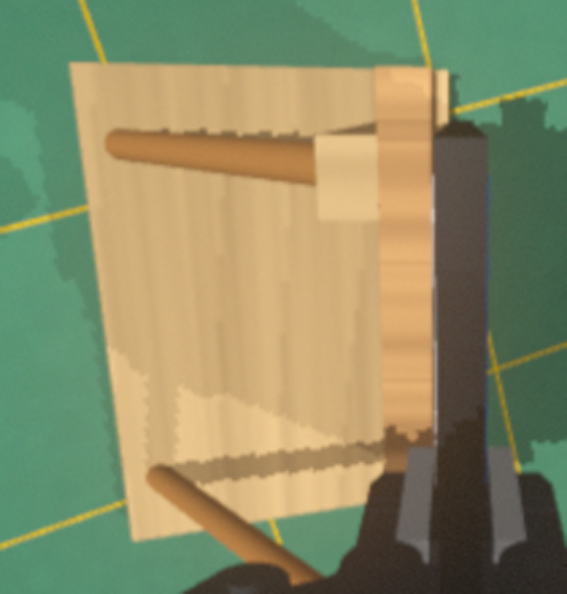

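```bash
python3 -m creep '[[0,0,0,0,-0.5,2.5,1],[0,0,0,0,0,1,1],[0,0,0,0,0,0,1]]'; python3 -c "
from h import *
foot()"
```

```text
clock: 8.78
eef_pos: [596.3, 232.5, 328.0]
tcp_rot: [2.798, -0.003, -0.229]
contact_force: [-0.3, -0.6, -2.9]
opening: 0.086
clock 8.78 tilt -19.7 foot mid z 0.9 along H from rest -2.4 lat 1.7 F [-0.3 -0.6 -2.9] tq [ 0.11 -0.02 -0.07] op 0.086 q [ 0.44  0.51  1.59 -0.28  1.26  2.36]
 turn to square [-0.    -0.002 -0.002] tool z/y world [-0.074 -0.329 -0.941] [-0.215 -0.917  0.337]
```

```bash
python3 -m creep '[[0,0,0,0,0,0,0.85],[0,0,0,0,0,0,0.8],[0,0,0,0,0,0,0.75],[0,0,0,0,0,0,0.75],[0,0,0,0,0,0,0.75]]'; python3 -c "
from h import *
foot()
save(grab_frame('wrist'),'w9');save(grab_frame('scene'),'s9')
import cv2
a=cv2.imread('pics/s9.png')[100:240,270:440];cv2.imwrite('pics/s9c.png',cv2.resize(a,None,fx=4,fy=4,interpolation=cv2.INTER_CUBIC))
a=cv2.imread('pics/w9.png')[70:290,150:360];cv2.imwrite('pics/w9c.png',cv2.resize(a,None,fx=2.7,fy=2.7,interpolation=cv2.INTER_CUBIC))"
```

```text
clock: 9.2
eef_pos: [596.9, 232.1, 327.7]
tcp_rot: [2.798, -0.004, -0.229]
contact_force: [0.2, -0.0, 0.1]
opening: 0.248
clock 9.2 tilt -19.7 foot mid z 0.6 along H from rest -2.7 lat 2.9 F [ 0.2 -0.   0.1] tq [ 0.18 -0.05  0.01] op 0.248 q [ 0.44  0.51  1.59 -0.28  1.26  2.36]
 turn to square [-0.    -0.004 -0.002] tool z/y world [-0.073 -0.329 -0.941] [-0.215 -0.917  0.337]
```

View pics/s9c.png

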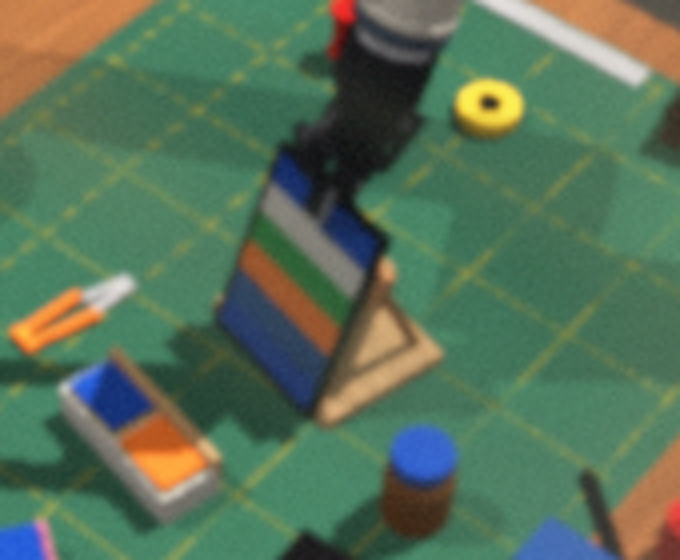

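View pics/w9c.png

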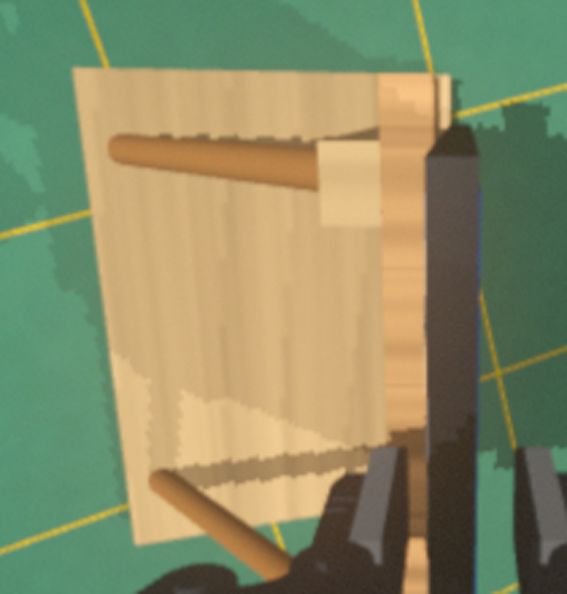

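```bash
python3 -m creep '[[0,0,0,0,0,-12,0.7],[0,0,0,0,0,-20,0.7],[0,0,0,0,0,-25,0.7],[0,0,0,0,0,-25,0.7],[0.06,0,0,0,15,-20,0.7],[0.06,0,0,0,25,0,1],[0.06,0,0,0,35,0,1],[0.06,0,0,0,38,0,1],[0.06,0,0,0,38,0,1],[0.05,0,0,0,38,0,1]]'; python3 -c "
from h import *
foot()
save(grab_frame('wrist'),'w10');save(grab_frame('scene'),'s10');save(grab_frame('top'),'t10')"
```

```text
clock: 10.13
eef_pos: [563.2, 90.6, 466.6]
tcp_rot: [-3.119, -0.011, -0.217]
contact_force: [-0.5, -1.0, -0.1]
opening: -0.002
clock 10.13 tilt 1.3 foot mid z 119.3 along H from rest -23.2 lat 4.4 F [-0.5 -1.  -0.1] tq [-0.04 -0.    0.01] op -0.002 q [0.15 0.21 1.69 0.02 1.23 1.93]
 turn to square [ 0.    -0.01   0.012] tool z/y world [ 0.015  0.02  -1.   ] [-0.215 -0.976 -0.023]
```

View pics/w10.png

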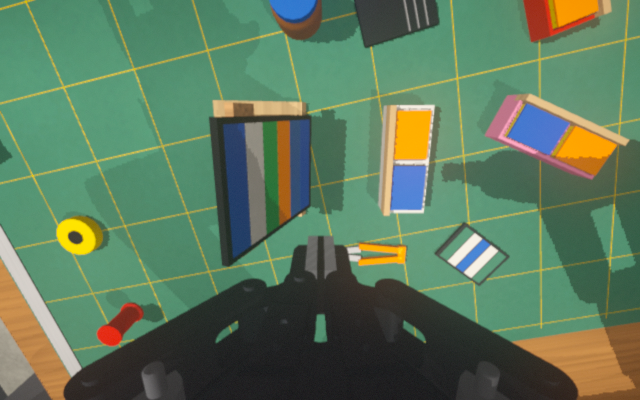

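View pics/s10.png

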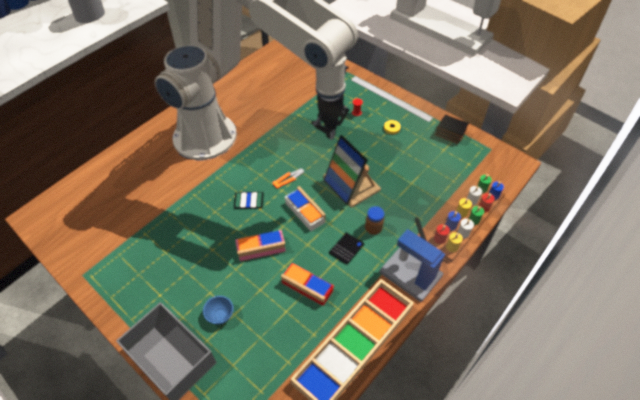

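```bash
python3 - <<'E'
import cv2
a=cv2.imread('pics/w10.png')[80:240,200:450];cv2.imwrite('pics/w10c.png',cv2.resize(a,None,fx=3.2,fy=3.2,interpolation=cv2.INTER_CUBIC))
E
```

```text
(no output)
```

View pics/w10c.png

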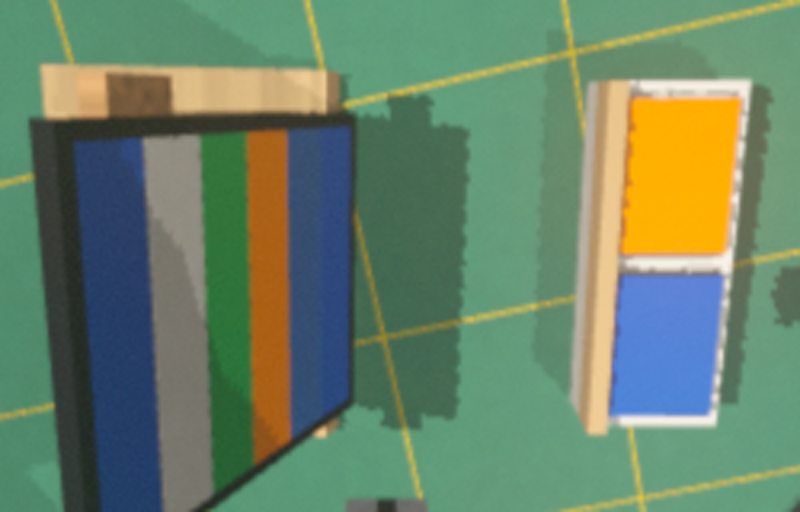

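```bash
python3 - <<'E'
from h import *
np.set_printoptions(suppress=True,precision=1)
f=grab_frame('wrist')
c=lambda L:[(200+u/3.2,80+v/3.2) for u,v in L]
def show(n,P):
    d=P[1]-P[0]; m=P.mean(0); O=np.array([569.5,121,0]); print(n,P[0],P[1],"mid",m,"len",np.linalg.norm(d).round(1),"yaw",np.degrees(np.arctan2(d[1],d[0]))-90,"H,A from rest",((m-O)@H).round(1),((m-O)@A).round(1))
show("rail inner z48",onz(f,c([(630,83),(608,433)]),48))
show("rail outer z48",onz(f,c([(606,81),(587,433)]),48))
show("wall -x z36",onz(f,c([(752,80),(718,427)]),36))
show("bottom +x z0",onz(f,c([(587,83),(572,400)]),0))
P=onz(f,c([(628,98),(742,98),(738,256),(622,253)]),44);print("orange",P.mean(0))
P=onz(f,c([(617,275),(725,275),(717,415),(610,415)]),44);print("blue",P.mean(0))
show("board foot striped",onz(f,c([(355,120),(352,405)]),2.7))
E
```

```text
rail inner z48 [621.9 -15.4  48. ] [476.5  15.6  48. ] mid [549.2   0.1  48. ] len 148.7 yaw 77.96259731829804 H,A from rest -122.3 7.6
rail outer z48 [624.8  -6.2  48. ] [478.5  24.7  48. ] mid [551.6   9.3  48. ] len 149.6 yaw 78.06371952605329 H,A from rest -112.9 7.9
wall -x z36 [611.7 -66.8  36. ] [463.8 -35.5  36. ] mid [537.7 -51.1  36. ] len 151.2 yaw 78.03155841363647 H,A from rest -174.9 8.1
bottom +x z0 [624.1  -7.6   0. ] [477.5  23.2   0. ] mid [550.8   7.8   0. ] len 149.9 yaw 78.1250513396379 H,A from rest -114.5 7.4
orange [579.7 -31.9  44. ]
blue [509.2 -16.1  44. ]
board foot striped [631.3  97.4   2.7] [499.  130.    2.7] mid [565.1 113.7   2.7] len 136.3 yaw 76.18886384191484 H,A from rest -8.1 -2.6
```

```bash
cat >> h.py <<'E'
def downR(): # tool x=H, pointing down
    z=-Z; return np.c_[H,np.cross(z,H),z]
E
python3 -m creep '[[0,0,-0.12,0,30,0,1],[0,0,-0.12,0,30,0,1],[0,0,-0.12,0,30,0,1],[0,0,-0.12,0,0,0,1],[0,0,-0.12,0,0,0,1],[0,0,-0.12,0,0,0,1],[0,0,-0.12,0,0,0,1],[0,0,-0.12,0,0,0,1],[0,0,-0.12,0,0,0,1],[0,0,-0.12,0,0,0,1]]'
python3 -m creep '[[0,0,-0.12,0,0,0,1],[0,0,-0.12,0,0,0,1],[0,0,-0.1,0,0,0,1],[0,0,0,0,0,0,1]]'
python3 -c "
from h import *
plan([580,-32,265],downR())"
```

```text
clock: 11.17
eef_pos: [560.5, 13.1, 465.0]
tcp_rot: [-3.141, -0.016, 1.026]
contact_force: [0.4, -0.4, -0.0]
opening: 0.003
clock: 11.5
eef_pos: [563.2, 20.6, 464.7]
tcp_rot: [3.139, -0.014, 1.392]
contact_force: [-0.9, -0.5, -1.3]
opening: -0.003
clock 11.5 pos [563.2  20.6 464.7] F [-0.9 -0.5 -1.3] op -0.003 q [0.03 0.2  1.7  0.01 1.23 0.2 ]
 turn [ 0.002 -0.014  0.05 ]  shift(now tool axes) [-51.6  25.3 199.1]  shift(target axes) [-47.5  28.3 199.7]
```

```bash
python3 -m creep '[[0.002,-0.014,0.05,-8,5,33,1],[0,0,0,-8,5,33,1],[0,0,0,-8,5,33,1],[0,0,0,-8,5,33,1],[0,0,0,-8,4,33,1],[0,0,0,-8,4,30,1],[0,0,0,0,0,0,1],[0,0,0,0,0,0,1]]'
python3 -c "
from h import *
plan([580,-32,235],downR()); save(grab_frame('wrist'),'w11')"
```

```text
clock: 12.17
eef_pos: [587.5, -22.2, 265.0]
tcp_rot: [3.136, -0.001, 1.326]
contact_force: [1.4, -0.2, 0.1]
opening: -0.001
clock 12.17 pos [587.5 -22.2 265. ] F [ 1.4 -0.2  0.1] op -0.001 q [-0.04  0.46  1.83 -0.    0.85  0.2 ]
 turn [ 0.006 -0.001 -0.016]  shift(now tool axes) [-11.3  -5.   29.9]  shift(target axes) [-11.2  -5.   30. ]
```

View pics/w11.png

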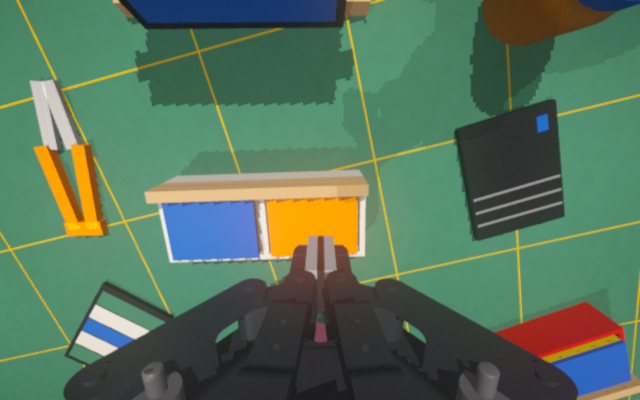

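```bash
python3 -m creep '[[0.006,0,-0.016,-10,-4,10,1],[0,0,0,0,0,17,1],[0,0,0,0,0,0,1],[0,0,0,0,0,0,1]]'
python3 -c "
from h import *
plan([580,-32,220],downR())
f=grab_frame('wrist'); save(f,'w12')
print(proj(f,[[580,-32,44],[509,-16,44]]))"
```

```text
clock: 12.55
eef_pos: [584.5, -27.7, 245.1]
tcp_rot: [3.133, -0.002, 1.342]
contact_force: [0.8, -0.1, 0.1]
opening: -0.003
clock 12.55 pos [584.5 -27.7 245.1] F [ 0.8 -0.1  0.1] op -0.003 q [-0.05  0.48  1.84  0.    0.8   0.18]
 turn [ 0.009 -0.002  0.   ]  shift(now tool axes) [-5.3 -3.7 25.1]  shift(target axes) [-5.2 -3.4 25.1]
[[311.24470967 239.44150887]
 [198.32969988 240.44588818]]
```

View pics/w12.png

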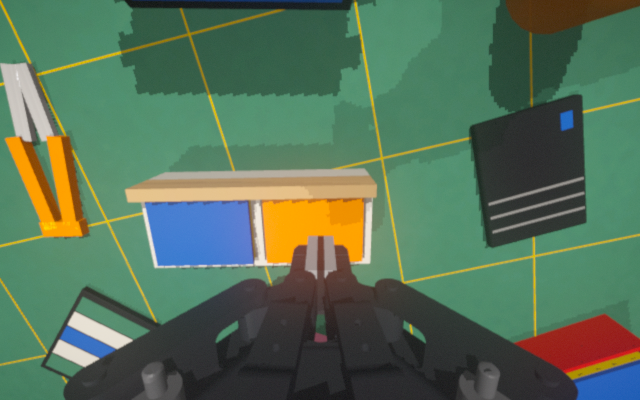

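```bash
python3 -m creep '[[0.009,0,0,-5,-3.5,10,1],[0,0,0,-1.5,-1,12,1],[0,0,0,0,0,4,1],[0,0,0,0,0,0,1]]'
python3 -c "
from h import *
plan([580,-32,209.4],downR())"
```

```text
clock: 12.93
eef_pos: [580.0, -32.5, 221.5]
tcp_rot: [3.136, -0.004, 1.343]
contact_force: [0.9, -0.4, 0.6]
opening: -0.0
clock 12.93 pos [580.  -32.5 221.5] F [ 0.9 -0.4  0.6] op -0.0 q [-0.06  0.52  1.86  0.    0.76  0.17]
 turn [ 0.006 -0.004  0.   ]  shift(now tool axes) [ 0.4 -0.2 12.1]  shift(target axes) [ 0.5 -0.1 12.1]
```

```bash
python3 -m creep '[[0,0,0,0,0,4,1],[0,0,0,0,0,4,1],[0,0,0,0,0,3,1],[0,0,0,0,0,0,1]]'; python3 -m creep '[[0,0,0,0,0,2,1]]';python3 -m creep '[[0,0,0,0,0,2,1]]';python3 -m creep '[[0,0,0,0,0,3,1]]'
```

```text
clock: 13.27
eef_pos: [580.3, -32.6, 209.9]
tcp_rot: [3.136, -0.004, 1.342]
contact_force: [-0.3, -0.4, 0.2]
opening: -0.005
clock: 13.35
eef_pos: [580.6, -32.6, 209.0]
tcp_rot: [3.136, -0.004, 1.342]
contact_force: [-14.0, 0.3, 50.7]
opening: 0.002
clock: 13.43
eef_pos: [580.6, -32.6, 209.1]
tcp_rot: [3.137, -0.004, 1.342]
contact_force: [-13.7, 0.8, 42.5]
opening: 0.002
clock: 13.52
eef_pos: [580.7, -32.6, 209.0]
tcp_rot: [3.137, -0.004, 1.342]
contact_force: [-16.6, 1.9, 52.1]
opening: 0.002
```

```bash
python3 -m creep '[[0,0,0,0,0,-12,1],[0,0,0,0,0,-18,1],[0,0,0,0,0,0,1],[0,0,0,0,0,0,1]]'
python3 -c "
from h import *
plan([509.2,-16.1,222],downR())
f=grab_frame('wrist'); save(f,'w13')"
```

```text
clock: 13.85
eef_pos: [580.7, -32.7, 241.2]
tcp_rot: [3.136, -0.004, 1.342]
contact_force: [0.4, -0.5, -0.2]
opening: 0.002
clock 13.85 pos [580.7 -32.7 241.2] F [ 0.4 -0.5 -0.2] op 0.002 q [-0.06  0.49  1.85  0.    0.8   0.17]
 turn [ 0.006 -0.004 -0.001]  shift(now tool axes) [ -0.1 -73.5  18.8]  shift(target axes) [ -0.  -73.4  19.2]
```

View pics/w13.png

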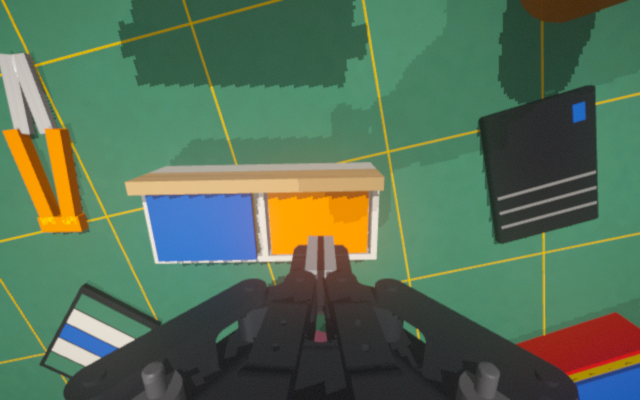

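```bash
python3 -m creep '[[0.006,-0.004,0,0,-20,0,1],[0,0,0,0,-24,0,1],[0,0,0,0,-20,6,1],[0,0,0,0,-7,6,1],[0,0,0,0,0,5,1],[0,0,0,0,0,0,1]]'
python3 -c "
from h import *
plan([509.2,-16.1,209.4],downR())"
```

```text
clock: 14.4
eef_pos: [509.5, -16.3, 219.0]
tcp_rot: [-3.139, 0.001, 1.341]
contact_force: [0.2, 0.7, 0.3]
opening: -0.0
clock 14.4 pos [509.5 -16.3 219. ] F [0.2 0.7 0.3] op -0.0 q [-0.03  0.44  2.01 -0.    0.69  0.2 ]
 turn [-0.002  0.001 -0.001]  shift(now tool axes) [ 0.2 -0.3  9.6]  shift(target axes) [ 0.2 -0.4  9.6]
```

```bash
python3 -m creep '[[0,0,0,0,0,3,1],[0,0,0,0,0,3,1],[0,0,0,0,0,2,1],[0,0,0,0,0,0,1]]'; python3 -m creep '[[0,0,0,0,0,1,1],[0,0,0,0,0,0,1]]'
```

```text
clock: 14.73
eef_pos: [511.3, -16.6, 209.5]
tcp_rot: [-3.135, 0.001, 1.341]
contact_force: [-4.0, 1.3, 6.5]
opening: -0.002
clock: 14.9
eef_pos: [512.1, -16.7, 209.4]
tcp_rot: [-3.132, 0.001, 1.34]
contact_force: [-2.8, 1.3, 3.7]
opening: 0.002
```

```bash
python3 -m creep '[[0,0,0,-0.5,0,1,1]]';python3 -m creep '[[0,0,0,-0.5,0,1,1]]'
```

```text
clock: 14.98
eef_pos: [512.5, -17.0, 209.2]
tcp_rot: [-3.131, 0.001, 1.339]
contact_force: [-10.5, 7.9, 29.6]
opening: 0.001
clock: 15.07
eef_pos: [512.8, -17.2, 209.2]
tcp_rot: [-3.129, 0.0, 1.339]
contact_force: [-10.3, 7.0, 29.2]
opening: -0.004
```

```bash
python3 -m creep '[[0,0,0,0,0,-12,1],[0,0,0,-15,0,-25,0.5],[0,0,0,-38,0,-15,0],[0,0,0,-38,0,0,0],[0,0,0,-30,0,0,0],[0,0,0,0,0,0,0],[0,0,0,0,0,0,0]]'
python3 - <<'E'
from h import *
np.set_printoptions(suppress=True,precision=1)
f=grab_frame('wrist'); save(f,'w14')
plan(np.array([569.5,121,175])-H*206+A*5,downR())
E
```

```text
clock: 15.65
eef_pos: [492.6, -141.3, 264.6]
tcp_rot: [-3.139, 0.001, 1.341]
contact_force: [0.5, 0.8, 0.2]
opening: 0.844
clock 15.7 pos [ 492.7 -141.   264.6] F [ 0.1 -0.4  0. ] op 0.922 q [-0.3  0.4  2.  -0.   0.8 -0.1]
 turn [-0.  0. -0.]  shift(now tool axes) [66.7 20.6 89.4]  shift(target axes) [66.6 20.4 89.6]
```

View pics/w14.png

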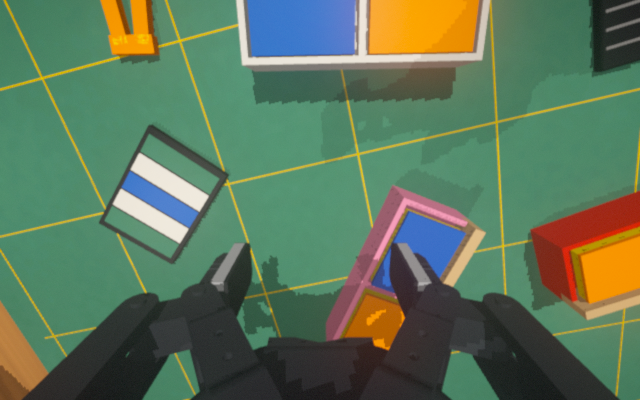

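```bash
python3 - <<'E'
from h import *
np.set_printoptions(suppress=True,precision=1)
f=grab_frame('wrist')
O=np.array([569.5,121,0])
def HA(P): return np.c_[(P-O)@H,(P-O)@A]
print("box -x wall top",HA(onz(f,[(241,66),(485,61)],36)), "bottom",HA(onz(f,[(241,68),(485,62)],0)))
print("pink corner",HA(onz(f,[(395,187)],36)),HA(onz(f,[(484,233)],48)),"patch",HA(onz(f,[(228,178),(150,125)],6)))
E
```

```text
box -x wall top [[-172.2  -65.3]
 [-169.3   87.1]] bottom [[-169.2  -74.6]
 [-165.1  105.8]]
pink corner [[-250.9   37.4]] [[-280.7   98.9]] patch [[-251.8  -90.3]
 [-210.1 -146.2]]
```

```bash
python3 -m creep '[[0,0,0,22,8,0,0],[0,0,0,22,8,0,0],[0,0,0,17,7,0,0],[0,0,0,0,0,15,0],[0,0,0,0,0,25,0],[0,0,0,0,0,25,0],[0,0,0,0,0,10,0],[0,0,0,0,0,0,0],[0,0,0,0,0,0,0]]'
python3 - <<'E'
from h import *
f=grab_frame('wrist'); save(f,'w15'); save(grab_frame('scene'),'s15')
plan(np.array([569.5,121,175])-H*206+A*9,downR())
E
```

```text
clock: 16.5
eef_pos: [534.6, -74.2, 185.4]
tcp_rot: [-3.139, -0.001, 1.352]
contact_force: [0.2, 0.9, 0.3]
opening: 1.001
clock 16.6 pos [534.8 -74.5 186.3] F [ 0.2 -0.4  0.3] op 0.998 q [-0.14  0.53  1.96  0.    0.65  0.08]
 turn [-0.001 -0.001  0.01 ]  shift(now tool axes) [-7.7 -1.6 11.3]  shift(target axes) [-7.7 -1.5 11.3]
```

View pics/w15.png

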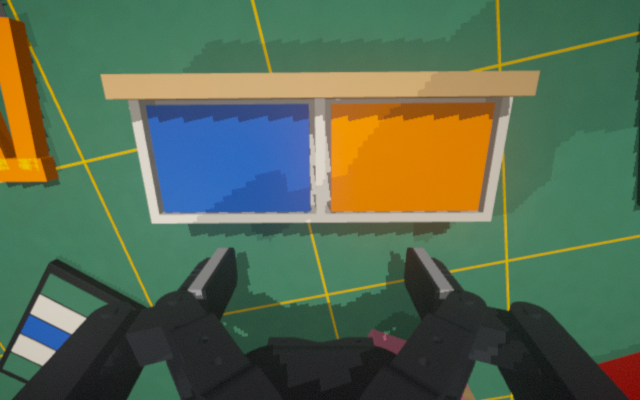

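View pics/s15.png

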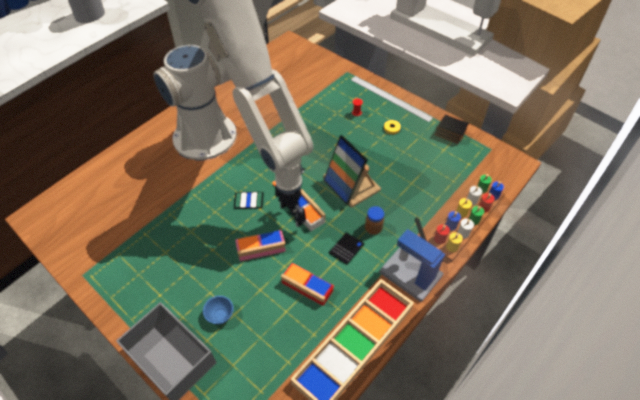

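```bash
python3 -m creep '[[0,0,0.013,0,0,9,0],[0,0,0,4,0,0,0],[0,0,0,6,0,0,0],[0,0,0,7,0,0,0],[0,0,0,7,0,0,0],[0,0,0,7,0,0,0],[0,0,0,7,0,0,0],[0,0,0,7,0,0,0]]'
python3 - <<'E'
from h import *
plan(np.array([569.5,121,175])-H*79+A*9,downR())
E
```

```text
clock: 17.27
eef_pos: [546.8, -28.7, 180.1]
tcp_rot: [3.138, 0.0, 1.336]
contact_force: [-1.0, -2.5, -1.9]
opening: 0.999
clock 17.27 pos [546.8 -28.7 180.1] F [-1.  -2.5 -1.9] op 0.999 q [-0.05  0.55  1.95 -0.    0.64  0.18]
 turn [ 0.004  0.    -0.007]  shift(now tool axes) [71.9 -3.3  5.1]  shift(target axes) [71.9 -2.9  5.1]
```

```bash
python3 -m creep '[[0,0,0,8,0,1,0],[0,0,0,8,0,0,0],[0,0,0,8,0,0,0],[0,0,0,8,0,0,0],[0,0,0,8,0,0,0],[0,0,0,3,0,0,0],[0,0,0,0,0,0,0]]'
python3 - <<'E'
from h import *
plan(np.array([569.5,121,175])-H*79+A*9,downR())
f=grab_frame('wrist'); save(f,'w16'); save(grab_frame('scene'),'s16')
a=cv2.imread('pics/s16.png')[120:260,250:420];cv2.imwrite('pics/s16c.png',cv2.resize(a,None,fx=4,fy=4,interpolation=cv2.INTER_CUBIC))
E
```

```text
clock: 17.85
eef_pos: [558.1, 19.3, 179.4]
tcp_rot: [3.138, 0.001, 1.339]
contact_force: [-1.0, -4.3, -0.1]
opening: 1.001
clock 17.85 pos [558.1  19.3 179.4] F [-1.  -4.3 -0.1] op 1.001 q [ 0.03  0.56  1.92 -0.    0.66  0.27]
 turn [ 0.004  0.001 -0.004]  shift(now tool axes) [22.6 -3.1  4.3]  shift(target axes) [22.6 -3.   4.4]
```

View pics/w16.png

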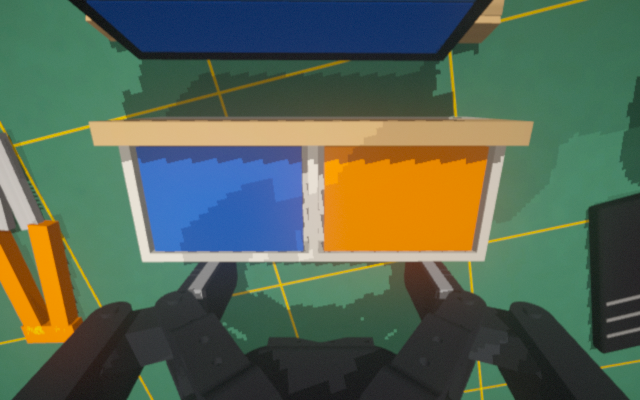

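View pics/s16c.png

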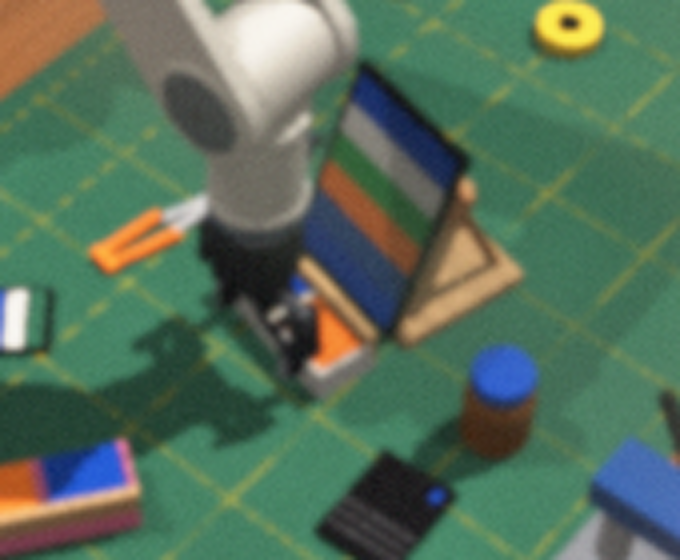

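```bash
python3 - <<'E'
from h import *
np.set_printoptions(suppress=True,precision=1)
f=grab_frame('wrist')
O=np.array([569.5,121,0]); HA=lambda P:np.c_[(P-O)@H,(P-O)@A]
c=f['color'][40:170,70:560,::-1]; cv2.imwrite('pics/w16c.png',cv2.resize(c,None,fx=1.6,fy=1.6))
print("foot",HA(onz(f,[(143,58),(438,59)],2.7)),"rail top outer",HA(onz(f,[(90,122),(532,122)],48)),"wall -x",HA(onz(f,[(144,262),(484,261)],36)))
E
```

```text
foot [[ -4.2 -67.5]
 [ -5.1  67.9]] rail top outer [[-30.4 -63.8]
 [-30.9  84.8]] wall -x [[-90.3 -63.7]
 [-90.6  85. ]]
```

View pics/w16c.png

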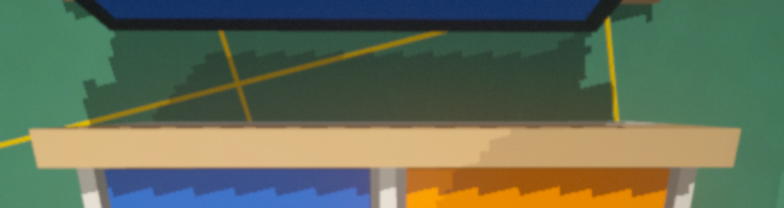

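```bash
python3 -m creep '[[0,0,0,5,-1.8,0,0],[0,0,0,5,-1.8,0,0],[0,0,0,5,-1.8,0,0],[0,0,0,4,-1.6,0,0],[0,0,0,0,0,0,0]]'
python3 - <<'E'
from h import *
np.set_printoptions(suppress=True,precision=1)
plan(np.array([569.5,121,175])-H*79+A*9,downR())
f=grab_frame('wrist'); save(f,'w17'); 
E
```

```text
clock: 18.42
eef_pos: [555.6, 39.3, 179.5]
tcp_rot: [3.137, 0.001, 1.335]
contact_force: [0.3, -3.0, -0.1]
opening: 1.002
clock 18.42 pos [555.6  39.3 179.5] F [ 0.3 -3.  -0.1] op 1.002 q [ 0.1  0.6  1.9 -0.   0.7  0.3]
 turn [ 0.  0. -0.]  shift(now tool axes) [3.7 3.9 4.5]  shift(target axes) [3.7 4.  4.5]
```

View pics/w17.png

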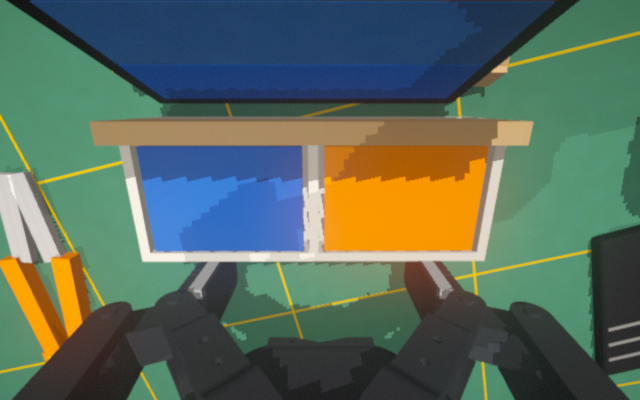

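```bash
python3 -m creep '[[0,0,0,3,-1,0,0],[0,0,0,3,-1,0,0],[0,0,0,0,0,0,0]]'; python3 -m creep '[[0,0,0,2.5,0,0,0],[0,0,0,0,0,0,0]]'
python3 - <<'E'
from h import *
plan(np.array([569.5,121,175])-H*79+A*9,downR())
f=grab_frame('wrist'); save(f,'w18'); 
c=f['color'][70:170,70:560,::-1]; cv2.imwrite('pics/w18c.png',cv2.resize(c,None,fx=1.6,fy=1.6))
E
```

```text
clock: 18.72
eef_pos: [555.1, 46.0, 179.5]
tcp_rot: [3.136, 0.001, 1.335]
contact_force: [0.6, -1.3, -0.3]
opening: 1.002
clock: 18.88
eef_pos: [555.2, 46.5, 179.8]
tcp_rot: [3.137, 0.005, 1.337]
contact_force: [-0.2, -0.3, -0.6]
opening: 1.004
clock 18.88 pos [555.2  46.5 179.8] F [-0.2 -0.3 -0.6] op 1.004 q [ 0.08  0.56  1.93 -0.01  0.66  0.32]
 turn [ 0.004  0.005 -0.005]  shift(now tool axes) [-3.2  6.   4.9]  shift(target axes) [-3.2  6.   4.8]
```

View pics/w18c.png

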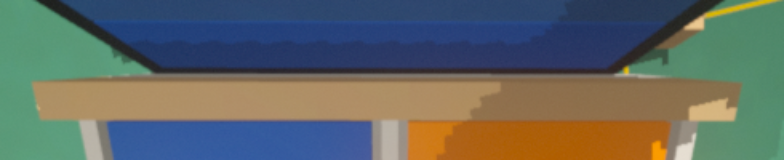

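```bash
python3 -m creep '[[0,0,0,2,0,0,0]]'; python3 -m creep '[[0,0,0,2,0,0,0]]'; python3 -c "
from h import *
plan(np.array([569.5,121,175])-H*79+A*9,downR())"
```

```text
clock: 19.02
eef_pos: [555.4, 47.3, 180.0]
tcp_rot: [3.138, 0.006, 1.337]
contact_force: [-3.0, -24.2, 9.3]
opening: 1.001
clock: 19.1
eef_pos: [555.6, 47.7, 180.2]
tcp_rot: [3.138, 0.009, 1.337]
contact_force: [-2.5, -21.0, 7.5]
opening: 1.0
clock 19.1 pos [555.6  47.7 180.2] F [ -2.5 -21.    7.5] op 1.0 q [ 0.09  0.56  1.92 -0.02  0.66  0.33]
 turn [ 0.003  0.009 -0.005]  shift(now tool axes) [-4.4  6.   5.3]  shift(target axes) [-4.5  5.9  5.2]
```

Firm contact at about 24 N. I'll back straight off, rise clear, and then check.

```bash
python3 -m creep '[[0,0,0,-4,0,0,0],[0,0,0,-8,0,0,0],[0,0,0,-15,0,0,0],[0,0,0,-15,0,-15,0],[0,0,0,-15,0,-30,0],[0,0,0,-15,0,-35,0],[0,0,0,-15,0,-35,0],[0,0,0,-15,0,-35,0],[0,0,0,0,0,0,0],[0,0,0,0,0,0,0]]'; python3 - <<'E'
from h import *
plan(np.array([569.5,121,175])-H*79+A*9,downR())
f=grab_frame('wrist'); save(f,'w19'); g=grab_frame('scene');save(g,'s19'); save(grab_frame('top'),'t19')
cv2.imwrite('pics/s19c.png',cv2.resize(g['color'][110:250,240:420,::-1],None,fx=4,fy=4,interpolation=cv2.INTER_CUBIC))
E
```

```text
clock: 19.93
eef_pos: [529.2, -54.4, 336.0]
tcp_rot: [3.142, 0.005, 1.337]
contact_force: [-0.5, 0.6, -0.9]
opening: 0.999
clock 19.93 pos [529.2 -54.4 336. ] F [-0.5  0.6 -0.9] op 0.999 q [-0.1   0.29  1.9  -0.01  0.96  0.13]
 turn [-0.     0.005 -0.005]  shift(now tool axes) [101.8   8.  160.5]  shift(target axes) [101.    8.5 161. ]
```

View pics/w19.png

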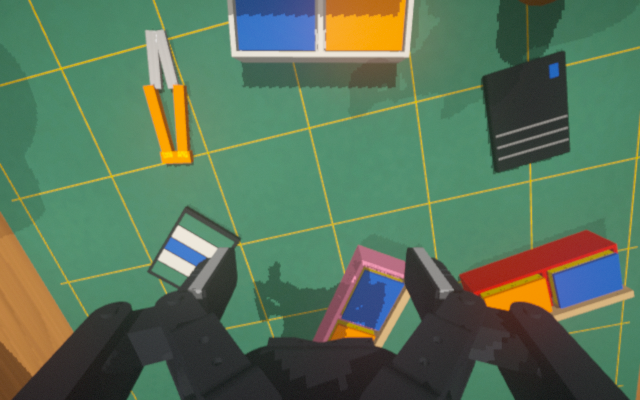

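View pics/s19c.png

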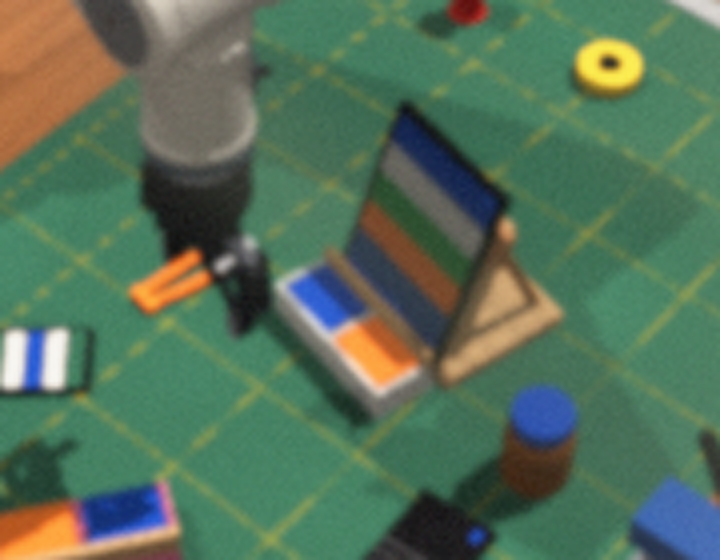

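View pics/t19.png

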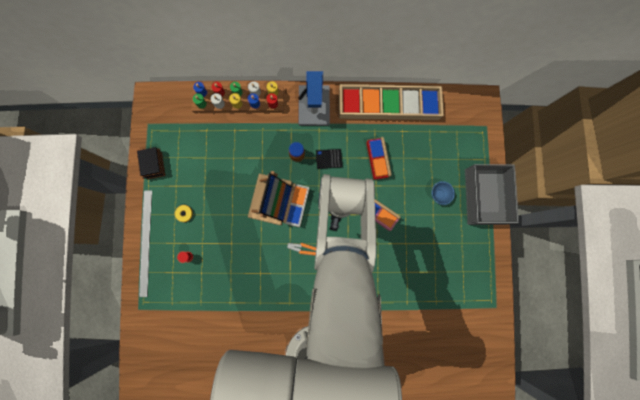

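```bash
python3 -m creep '[[0,0,0,0,0,-35,0.3],[0,0,0,0,0,-35,0.6],[0,0,0,25,0,-10,1],[0,0,0,25,0,0,1],[0,0,0,20,0,0,1],[0,0,0,0,0,0,1]]'; python3 - <<'E'
from h import *
np.set_printoptions(suppress=True,precision=1)
s=sense();print(s['clock'],s['eef_pos'])
f=grab_frame('wrist'); save(f,'w20')
cv2.imwrite('pics/w20c.png',cv2.resize(f['color'][0:240,180:460,::-1],None,fx=2.5,fy=2.5,interpolation=cv2.INTER_CUBIC))
E
```

```text
clock: 20.58
eef_pos: [544.9, 19.8, 406.4]
tcp_rot: [-3.121, 0.006, 1.34]
contact_force: [-0.8, 0.3, -0.9]
opening: 0.144
20.5833 [544.9  19.8 406.4]
```

View pics/w20c.png

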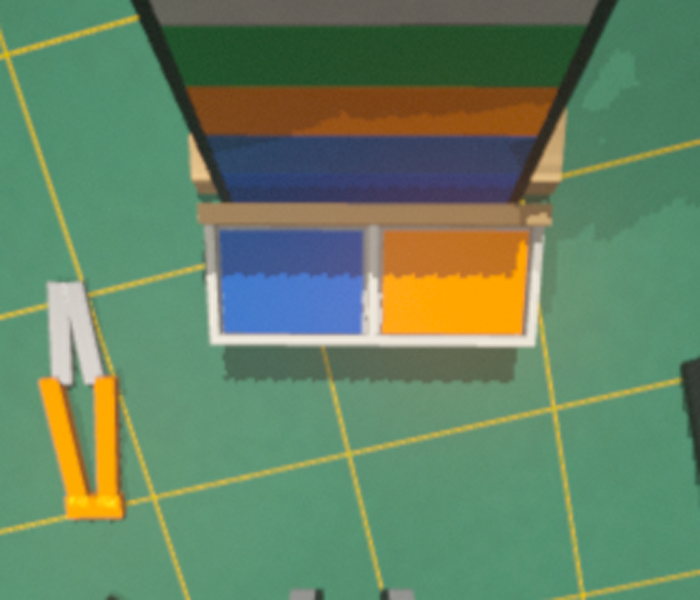

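```bash
python3 - <<'E'
from h import *
np.set_printoptions(suppress=True,precision=1)
f=grab_frame('wrist'); O=np.array([569.5,121,0]); HA=lambda P:np.c_[(P-O)@H,(P-O)@A]
c=lambda L:[(180+u/2.5,v/2.5) for u,v in L]
print("rail outer top",HA(onz(f,c([(198,205),(550,205)]),48)),"wall -x",HA(onz(f,c([(211,345),(535,345)]),36)),"board foot hidden edge", HA(onz(f,c([(228,202),(514,202)]),2.7)))
print(sense()['contact_force'])
E
```

```text
rail outer top [[ -6.9 -73. ]
 [ -7.2  75.1]] wall -x [[-66.6 -73.6]
 [-66.4  76. ]] board foot hidden edge [[ -2.5 -68.4]
 [ -2.8  68.5]]
[ 0.2 -0.1 -0.7]
```

```bash
python3 -c "
from rig import job,sense
print(sense()['clock']); print(job.sign_off())"
```

```text
20.6833
the job is handed in; nothing more can be done
None
```

The job is handed in at about 20.7 s of the 58 s allowed. I gripped the board by its top edge, tipped it over and set it leaning on the cork bar. Then I pressed both lids to their stops and pushed the box squarely up to the board's foot.

**Last checks**
- **Board:** it stands leaning on the rest, with its striped face outward.
- **Lids:** both look flush in the last close view. The fingertips stopped at about 36 mm height on each lid, with 30 N on the blue one and 50 N on the orange one.
- **Box:** it is square to the board's foot within about 0.5° and centred on it to about 1 mm. The push ended against a firm stop at about 24 N.
- **Bystanders:** I noticed none of them moved in the pictures, and I did not touch the pink and red boxes.

**What I could not settle**
- **Box-to-foot contact:** the last picture hides the bottom of that joint behind the rail. Its readings differ by about 4 mm: box face at -7 mm and visible board edge at -2.5 mm, relative to the rest's front edge. That edge is partly hidden, and other views put the foot at -5 to -8 mm. I relied on the push force to judge contact.
- **Orange-lid force:** 50 N is above the 40 N limit set for the arm and gripper body. It was the fingertips that pressed, so I expect it not to count, but I had no way to check.

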